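# Hold the sealed test cell in the light gauge

### The arm

A 6-joint arm with a two-finger parallel gripper is mounted at the origin on the work surface. World frame = base frame: x ahead of the robot, y to its left, z up, the work surface at z = 0. Lengths are in mm, angles in rad, forces in N, time in s.
With the tool pointing down it reaches from about 300 to 875 mm from the base axis. Payload 6.4 kg.
Tool frame: the origin (TCP) lies at the very end of the fingers, on their centre line; the grasp point (between the pads) lies 19 mm behind it; z points along the fingers, y is the line along which they close (so a half turn about z gives the same grasp; the last joint's range is limited). The gripper opens to 88 mm and grips with 3 to 60 N. Pads are 18 mm wide; open, the fingers measure 123 mm over their backs; the gripper's body (75 mm by 187 mm) begins 45 mm behind the grasp point.
Start: joints at [-1.387, 0.181, 1.607, -0, 1.354, -0.206], TCP at [218.519, -531.875, 238.714] pointing down, gripper open.
Joint ranges: [-2.99, 2.99], [-0.89, 2.07], [0.3, 2.58], [-1.14, 4.28], [0, 2.63], [-3.12, 3.12]. Speed limits (rad/s): [2.57, 2.57, 3.01, 3.14, 3.14, 3.14].

### API

Orientations are given as a 3x3 rotation matrix whose columns are the frame's x, y, z axes.
In Python, from rig import status, vision, order gives the robot as it stands. The module is installed in compiled form; this text tells all that it offers.
- The arm moves only by the tool move_arm, never from a script. Its argument "moves" is a list of rows, each a list of 7 numbers: the closure in counts, from 0 (fully open) to 255 (shut), then the shift along the tool's x, y, z in mm, then the turn, a rotation vector about the tool's x, y, z in rad. In form: [[gripper, x, y, z, rx, ry, rz], ...]. A call has 1 to 8 rows; each row is the pose to reach, as a shift and turn from the pose commanded when the call began, along the tool's axes at that moment; what a row does not reach only later rows make up. A row lasts 1/8 s, in which the tool goes at most 62.5 mm and 10.7 degrees, less where a joint would pass 70% of its speed; a pose out of reach is approached as far as the arm can. A call with a gripper value outside its range is refused whole. The fingers move at their own pace and stop on an object; the grip force is fixed at half the most. Time passes only in rows, so rows that repeat a pose let the fingers close. It gives the time, the measured TCP pose, the force, the opening and the grip force at its end, in the units of the state.
- status.sense(): the state, without advancing time (a new reading comes with each control period).
- vision.grab_frame(name): name is "side" or "top" or "wrist"; returns a dict with "color" (400x640x3 uint8, red, green, blue), "z_map" (400x640 float32, mm along the optical axis (not along the pixel's ray), 0 where there is no reading), "mtx" (3x3 intrinsics, pixels), "D" ([k1, k2, p1, p2, k3] as OpenCV has them; the pictures are not rectified), "R" (3x3) and "t" (3): a world point X has camera coordinates R X + t; the wrist camera has in their place "hand_eye" (4x4, takes a point from camera to tool coordinates, whose origin is the TCP and whose axes are the flange's). Camera axes: x right, y down, z forward; pixel columns grow to the right and rows downward; lengths in mm; the calibration is good to about 2 mm. A picture is of the moment at which its call begins: read the wrist's pose just before it.
- order.close_job(): hands the job in; it is judged then, once.
The state is a dict: "time_s": time; "q": joint angles; "qvel": joint speeds; "effort": joint torques, N m; "eef_pos": TCP position; "eef_rot": TCP orientation; "contact_force": force on the tool from outside, world axes, zero at the start; "moment": the same for the moment, N m; "opening": finger opening in mm; "grasp_force": force on a finger pad.
Only numpy, scipy, OpenCV 4.12 (cv2) and the standard library are available. Lean on these libraries where they do the work, as an engineer would, in place of code of your own. Each camera call takes 0.05 s, during which the arm holds its last target. There are 200 camera calls.

### The job

In the packing room the sealed glass test cell has to be read in the light gauge. First slide the lamp's shutter, the one with the black tab, fully open, then take the oblong cell out of the rack, touching it only on its two broad frosted faces, never on its clear end windows or its cap, and hold it upright at beam height midway between lamp and detector, so that the beam runs straight through the middle of both clear windows. Finish while still holding it there, still and free in the air, with the shutter open and the other cell, the vial and the steel dish left where they are.

Things in the scene. Friction and masses are not known exactly. Their poses are not given: they have to be found in the camera images.
- cell_mid (a point): Centre (half-way up) of the oblong sealed glass cell, 26 x 17 x 50 mm (x, y, z), about 30 g. Its broad faces, to its own +y and -y (17 mm apart), are white and frosted, up to 18 mm above this point: grip only these. Its narrow ends, +x and -x, are clear windows. It stands upright and loose, 8 mm deep in a slot of the rack, whose top is 17 mm below this point.
- cell_windows: The two clear windows, the narrow ends of the oblong cell (rigid with it), each 12 mm wide and 43 mm high from the cell's underside; origin in the centre of the cell's underside, axes as the cell's. Not to be touched.
- cell_cap: The white cap of the oblong cell (rigid with it), 22 x 13 mm, the cell's top 7 mm; origin in the centre of the cell's underside, axes as the cell's. Not to be touched.
- cell: The whole oblong cell; origin in the centre of its underside, axes as for cell_mid.
- rack: Fixed grey rack, 180 x 60 x 20 mm, origin in the centre of its underside, z up. Three alike slots, 28 x 19 mm and 8 mm deep, in a row along its own x at -55, 0 and +55 mm; the long side of each slot lies along the row. The cells and the vial stand in the slots, in any order.
- beam (a point): Middle of the fixed light gauge's light path, 75 mm above the work surface. Own x runs along the level beam, lamp at -x, detector at +x; z up. The gap between the white housings is 100 mm along the beam (x -50 to +50 mm; shutter blade 4 mm of it at the lamp), open above and at both y sides. Housing tops are 30 mm above this point, the base plate's top 60 mm below.
- gauge: The whole fixed light gauge; origin in the centre of its underside, axes as for beam. Grey base plate 250 x 90 x 15 mm; lamp housing (-x) 72 mm long and 70 mm wide, detector housing (+x) 55 mm long and 60 mm wide, white boxes; shutter on the lamp.
- shutter (a joint): Slide of the steel lamp shutter along the gauge's own +y: 0 m closed (blade in front of the lamp's round lens), 0.032 m fully open at a hard stop. Stays where it is left; takes about 1.5 N to slide. Starts between 0 and 8 mm.
- shutter_tab (a point): Centre of the shutter's black tab on top of the lamp: 30 mm (along the beam) x 12 mm (along the sliding direction) x 30 mm high, axes as the gauge's. Moves with the shutter; 85 mm from the beam's middle towards the lamp. Steel plate at its foot 15 mm below this point. Can be gripped from above across its 12 mm, or pushed.
- square_cell_mid (a point): Centre of the other glass cell, square, 17 x 17 x 50 mm, standing in a slot of the rack. Leave it.
- vial: Round amber glass vial with black cap, 16 mm diameter, 40 mm high, standing in a slot of the rack; origin in the centre of its underside. Leave it.
- dish: Loose round steel dish, 100 mm diameter, 30 mm high; origin in the centre of its underside. Leave it.

How it is judged (in metres and radians):
On the way, in this order (a step that is already met when the one before it is completed fails the run):
1. the lamp's shutter is open (value of joint shutter above 0.027 m), for 0.2 s.
2. the oblong cell is lifted out of the rack in the fingers (height (world z) of cell_mid above 0.06 m and contact force between the fingers and cell above 0.3 N and contact force between cell and rack below 0.05 N), for 0.2 s.
At the end, for the whole second after the job is handed in: Shutter at least 27 mm open; the fingers hold the cell still, clear of gauge and rack, its centre within 22 mm of mid-gap along the beam, 5 mm sideways and 10 mm in height of the beam, its long axis within 8 degrees of the beam and upright within 8 degrees (value of joint shutter above 0.027 m and x of cell_mid in the frame of beam between -0.022 and 0.022 m and y of cell_mid in the frame of beam between -0.005 and 0.005 m and z of cell_mid in the frame of beam between -0.01 and 0.01 m and angle between the x axis of cell_mid and the x axis of beam, either way round below 0.14 rad and angle between cell_mid's own z axis and vertical below 0.14 rad and contact force between the fingers and cell above 0.3 N and contact force between cell and gauge below 0.05 N and contact force between cell and rack below 0.05 N and linear speed of cell below 0.02 m/s); the arm keeps its last pose, push and grip.
It fails at once if the fingers press on a clear window of the cell (contact force between the fingers and cell_windows above 1 N).
It fails at once if the fingers press on the cell's cap (contact force between the fingers and cell_cap above 1 N).
It fails at once if the other cell, the vial or the dish is moved more than 25 mm (distance of any of square_cell_mid, vial, dish from where it was at the start of the episode above 0.025 m).
It also fails if it takes over 64 s, if anything falls off the work surface, if the arm or the gripper's body presses on something with over 40 N, if the wrist force passes 120 N, or if a joint passes its speed limit or range.

## Working session

There is one attempt and no reset: what is moved stays moved. The work goes in short steps, Python scripts to look and compute and a tool call to move; the robot and the scene stay as the last step left them, time stands still between calls to the robot, and variables do not carry over. Pictures are saved under pics/ and viewed, at most 10 in all, crops included, and the job is handed in when it is done.

Besides the shell and the picture viewer there is one more tool, called after ">>>" as name(argument=value, ...) on one line, values as JSON. move_arm: Moves the arm, as the interface text tells. Its arguments: {"type":"object","properties":{"moves":{"type":"array","items":{"type":"array","items":{"type":"number"}}}},"required":["moves"]}

```bash
mkdir -p pics
cat > h.py <<'E'
from rig import status, vision, order
import numpy as np, cv2
def grab(n):
    s=status.sense(); f=vision.grab_frame(n)
    if 'hand_eye' in f:
        T=np.eye(4);T[:3,:3]=np.array(s['eef_rot']);T[:3,3]=s['eef_pos'];M=T@np.array(f['hand_eye'])
        f['R']=M[:3,:3].T; f['t']=-f['R']@M[:3,3]
    return f
def ray(f,uv):
    p=cv2.undistortPoints(np.array(uv,float).reshape(-1,1,2),np.array(f['mtx']),np.array(f['D'])).reshape(-1,2)
    R=np.array(f['R']);t=np.array(f['t']).ravel()
    d=np.c_[p,np.ones(len(p))]@R
    return -R.T@t,d
def plane(f,uv,z):
    c,d=ray(f,uv); return c+d*((z-c[2])/d[:,2])[:,None]
def cloud(f):
    z=np.array(f['z_map']);v,u=np.nonzero(z>0)
    c,d=ray(f,np.c_[u,v]); P=np.full(z.shape+(3,),np.nan); P[v,u]=c+d*z[v,u][:,None]; return P
def save(f,n): cv2.imwrite('pics/'+n,cv2.cvtColor(np.array(f['color']),cv2.COLOR_RGB2BGR))
E
python3 - <<'E'
from h import *
for n in('top','side'):
    f=grab(n);save(f,n+'.png');print(n,f['R'],f['t'])
s=status.sense();print(s['eef_rot'],s['opening'],s['time_s'])
E
```

```text
top [[-0.0190694  -0.99900859  0.04022669]
 [-0.99940005  0.01788255 -0.02966049]
 [ 0.02891173 -0.04076816 -0.99875025]] [ -9.10365874 589.18776294 753.0175297 ]
side [[-0.88244896 -0.47035651 -0.00697088]
 [-0.35143171  0.66903663 -0.65489368]
 [ 0.31269728 -0.57546045 -0.75568887]] [517.93600787 274.51031775 603.58916046]
[[ 9.24975123e-01  3.80027580e-01 -2.46143095e-04]
 [ 3.80027502e-01 -9.24973957e-01  1.50900431e-03]
 [ 3.45787303e-04 -1.48933259e-03 -9.99998831e-01]] 88.14497901846306 0.1
```

View pics/top.png

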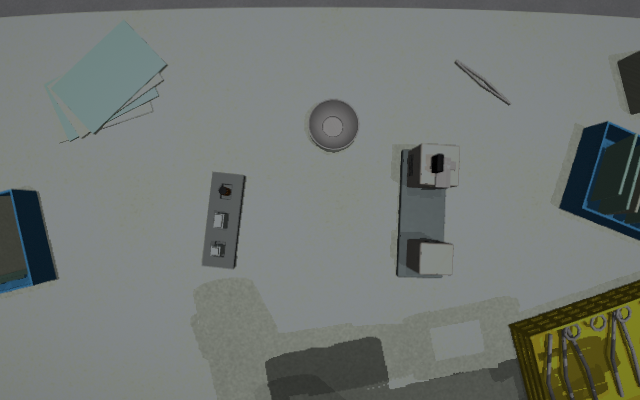

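View pics/side.png

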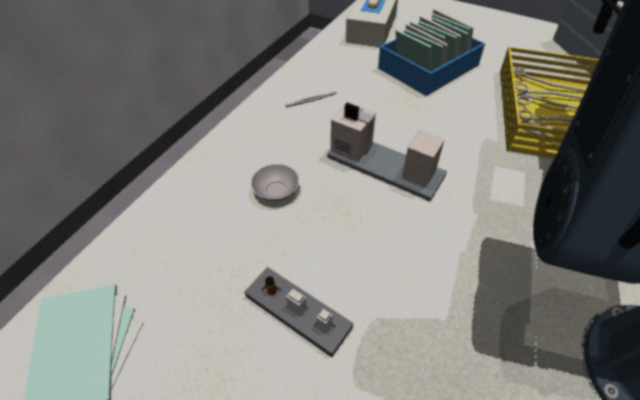

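The top view shows the rack at about (225,220), with the vial at (225,190) and cells at (220,220) and (217,250). The gauge lamp with its black tab is at (437,163), the detector at (433,258) and the dish at (333,125). The side view agrees. Next I'll measure these.

Run:
```python
from h import *
f=grab('top');P=cloud(f);C=np.array(f['color']).astype(int)
def rect(m,z,name):
    n,l,st,_=cv2.connectedComponentsWithStats(m.astype(np.uint8)); i=1+st[1:,4].argmax()
    v,u=np.nonzero(l==i)
    W=plane(f,np.c_[u,v],z)[:,:2].astype(np.float32)
    r=cv2.minAreaRect(W); print(name,st[i],r)
    return r
Z=P[...,2]
def box(u0,v0,u1,v1):
    m=np.zeros(Z.shape,bool);m[v0:v1,u0:u1]=1;return m
B=box(190,160,260,280)
rect(B&(C.max(2)<120)&(Z>10)&(Z<35),20,'rack')
G=box(380,130,480,290)
rect(G&(Z>9)&(Z<25),15,'plate')
rect(G&(Z>95)&box(380,210,480,290),105,'det')
rect(G&(Z>95)&box(380,130,480,200),105,'lamp')
rect(box(400,140,470,200)&(C.max(2)<50)&(Z>115),140,'tabtop')
for n,(u0,v0,u1,v1) in dict(rack=(190,165,260,275),lamp=(395,135,475,205)).items():
    print(n, [np.nanpercentile(Z[v0:v1,u0:u1],p).round(0) for p in(5,50,90,97,99.5)])
a=cv2.resize(C[165:275,190:260].astype(np.uint8),None,fx=5,fy=5,interpolation=2)
b=cv2.resize(C[135:285,380:480].astype(np.uint8),None,fx=3.6,fy=3.6,interpolation=2)
o=np.zeros((560,720,3),np.uint8);o[:550,:350]=a;o[:540,355:715]=b
cv2.imwrite('pics/crop.png',np.clip(o[...,::-1].astype(int)*1.3,0,255).astype(np.uint8))
```

```text
rack [ 202  172   43   97 2738] ((550.9801025390625, 165.69515991210938), (62.847259521484375, 181.04733276367188), 82.48704528808594)
plate [ 397  149   48  129 3144] ((555.9873046875, -218.35061645507812), (90.43898010253906, 250.6776885986328), 86.28270721435547)
det [ 418  242   36   33 1085] ((479.4355773925781, -213.22032165527344), (61.955116271972656, 54.461944580078125), 86.5841293334961)
lamp [ 418  143   42   45 1693] ((640.0107421875, -223.5766143798828), (72.24793243408203, 76.29725646972656), 85.805908203125)
tabtop [432 154  12  19 182] ((640.0535888671875, -209.6479949951172), (17.081249237060547, 31.005720138549805), 83.70376586914062)
rack [np.float64(-1.0), np.float64(2.0), np.float64(22.0), np.float64(54.0), np.float64(63.0)]
lamp [np.float64(-1.0), np.float64(16.0), np.float64(108.0), np.float64(124.0), np.float64(140.0)]
```

View pics/crop.png

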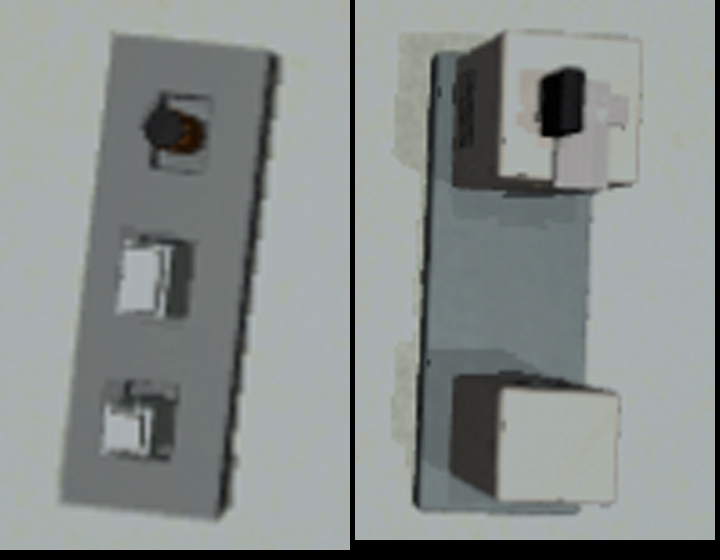

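The middle cell (220,220) is the oblong one and stands with its long side along the row. The shutter plate slides to image right, which is gauge +y. I'll push the tab with the inner face of an open finger.

```bash
cat >> h.py <<'E'
from scipy.spatial.transform import Rotation as Ro
def go(p,yaw):
    "shift/turn to TCP p, tool x at yaw deg, tool z down"
    s=status.sense();R=np.array(s['eef_rot']);a=np.radians(yaw)
    T=np.c_[[np.cos(a),np.sin(a),0],[np.sin(a),-np.cos(a),0],[0,0,-1]]
    print('t',s['time_s'],'shift',(R.T@(np.array(p)-s['eef_pos'])).round(1),'turn',Ro.from_matrix(R.T@T).as_rotvec().round(4))
E
python3 - <<'E'
from h import *
go([640,-210,200],-3.7); go([640,-210,118],-3.7)
E
```

```text
t 0.15 shift [ 512.1 -137.1   38.3] turn [-0.0013  0.      0.4544]
t 0.15 shift [ 512.1 -137.   120.3] turn [-0.0013  0.      0.4544]
```

>>> move_arm(moves=[[0,60,-16,0,0,0,0.1],[0,120,-32,0,0,0,0.2],[0,180,-48,0,0,0,0.3],[0,240,-64,0,0,0,0.4],[0,300,-80,0,0,0,0.454],[0,360,-96,10,0,0,0.454],[0,420,-112,20,0,0,0.454],[0,475,-127,30,0,0,0.454]])

```text
time_s: 1.15
eef_pos: [611.0, -232.2, 208.2]
eef_rot: [[0.998, -0.064, -0.0], [-0.064, -0.998, 0.0], [-0.0, -0.0, -1.0]]
contact_force: [1.3, -0.3, -0.0]
opening: 88.4
grasp_force: 0.0
```

Run:
```python
from h import *
go([640,-210,119],-3.7)
```

```text
t 1.15 shift [ 27.5 -24.   89.2] turn [-0.0001  0.0002  0.0007]
```

>>> move_arm(moves=[[0,27,-24,0,0,0,0],[0,27,-24,0,0,0,0],[0,27,-24,30,0,0,0],[0,27,-24,60,0,0,0],[0,27,-24,89,0,0,0],[0,27,-24,89,0,0,0]])

```text
time_s: 1.9
eef_pos: [635.4, -211.7, 116.8]
eef_rot: [[0.998, -0.065, -0.006], [-0.065, -0.998, 0.003], [-0.006, -0.002, -1.0]]
contact_force: [0.5, 0.1, -0.3]
opening: 88.0
grasp_force: 0.0
```

Run:
```python
from h import *
s=status.sense();print(s['eef_pos'],s['contact_force'])
f=grab('side');save(f,'s2.png');i=cv2.resize(np.array(f['color'])[50:210,280:480],None,fx=3.5,fy=3.5)
cv2.imwrite('pics/s2c.png',i[...,::-1])
```

```text
[ 635.35100049 -211.74606908  116.79751661] [ 0.50103042  0.08518982 -0.30895309]
```

View pics/s2c.png

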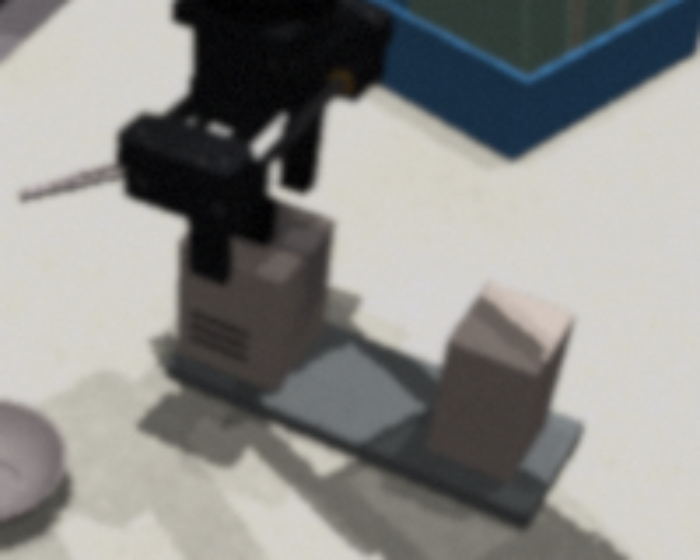

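The fingers straddle the tab (about (255,215) in the crop) and nothing is touching. Now I push along tool +y.

>>> move_arm(moves=[[0,2,12,0,0,0,0],[0,2,24,0,0,0,0],[0,2,32,0,0,0,0],[0,2,39,0,0,0,0],[0,2,46,0,0,0,0],[0,2,52,0,0,0,0],[0,2,58,0,0,0,0],[0,2,58,0,0,0,0]])

```text
time_s: 2.95
eef_pos: [636.3, -270.3, 119.6]
eef_rot: [[0.998, -0.065, -0.0], [-0.065, -0.998, -0.0], [-0.0, 0.0, -1.0]]
contact_force: [0.6, 0.7, -0.6]
opening: 88.2
grasp_force: 0.0
```

>>> move_arm(moves=[[0,0,3,0,0,0,0],[0,0,5,0,0,0,0],[0,0,5,0,0,0,0]])

```text
time_s: 3.32
eef_pos: [636.0, -274.8, 119.5]
eef_rot: [[0.998, -0.064, -0.0], [-0.064, -0.998, -0.0], [-0.0, 0.0, -1.0]]
contact_force: [-0.6, 0.5, 0.5]
opening: 88.2
grasp_force: 0.3
```

>>> move_arm(moves=[[0,0,2,0,0,0,0],[0,0,4,0,0,0,0],[0,0,4,0,0,0,0]])

```text
time_s: 3.7
eef_pos: [635.7, -278.9, 119.7]
eef_rot: [[0.998, -0.064, -0.0], [-0.064, -0.998, -0.0], [-0.0, 0.0, -1.0]]
contact_force: [0.1, 1.4, 0.2]
opening: 88.2
grasp_force: 0.4
```

Run:
```python
from h import *
f=grab('top');P=cloud(f);C=np.array(f['color']).astype(int);Z=P[...,2]
cv2.imwrite('pics/t3.png',cv2.resize(C[120:210,390:500].astype(np.uint8),None,fx=6,fy=6)[...,::-1])
```

```text
(no output)
```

View pics/t3.png

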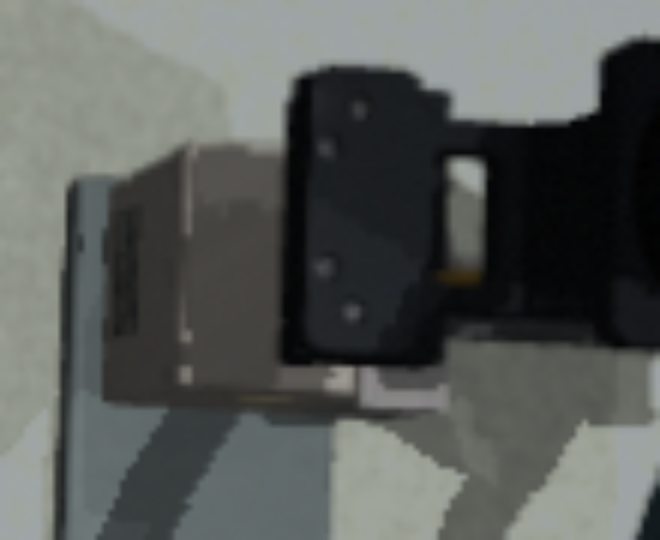

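The shutter plate now sticks out past the lamp's right side (around (405,385)). I'll keep pushing until I feel the stop.

>>> move_arm(moves=[[0,0,2,0,0,0,0],[0,0,3,0,0,0,0],[0,0,3,0,0,0,0]])

```text
time_s: 4.12
eef_pos: [635.7, -280.7, 119.6]
eef_rot: [[0.998, -0.064, -0.0], [-0.064, -0.998, 0.002], [-0.0, -0.002, -1.0]]
contact_force: [-0.1, 4.2, 0.9]
opening: 88.2
grasp_force: 2.4
```

>>> move_arm(moves=[[0,0,2,0,0,0,0],[0,0,3,0,0,0,0],[0,0,3,0,0,0,0]])

```text
time_s: 4.5
eef_pos: [635.7, -280.9, 119.4]
eef_rot: [[0.998, -0.063, -0.001], [-0.063, -0.998, 0.006], [-0.001, -0.006, -1.0]]
contact_force: [0.2, 12.4, 3.0]
opening: 88.1
grasp_force: 6.6
```

The shutter is at its hard stop: 12 N with the arm stationary. Next I back off, rise and go to the rack.

>>> move_arm(moves=[[0,0,-20,0,0,0,0],[0,0,-40,0,0,0,0],[0,0,-40,-50,0,0,0],[0,0,-40,-110,0,0,0],[0,-20,-95,-110,0,0,0],[0,-35,-155,-110,0,0,0],[0,-50,-215,-110,0,0,0],[0,-65,-275,-110,0,0,0.066]])

```text
time_s: 5.5
eef_pos: [587.5, -3.8, 230.1]
eef_rot: [[0.991, -0.131, 0.001], [-0.131, -0.991, -0.001], [0.001, 0.001, -1.0]]
contact_force: [0.5, 0.3, -0.5]
opening: 88.5
grasp_force: 0.0
```

Run:
```python
from h import *
go([551,165.5,200],-7.5)
```

```text
t 5.5 shift [ -58.5 -163.1   30. ] turn [ 0.0005 -0.0013 -0.0009]
```

>>> move_arm(moves=[[0,-20,-54,0,0,0,0],[0,-40,-108,0,0,0,0],[0,-58,-163,0,0,0,0],[0,-58,-163,0,0,0,0],[0,-58,-163,0,0,0,0]])

```text
time_s: 6.12
eef_pos: [551.7, 163.2, 229.9]
eef_rot: [[0.992, -0.129, 0.001], [-0.129, -0.992, -0.001], [0.001, 0.001, -1.0]]
contact_force: [0.6, -0.2, 0.0]
opening: 87.8
grasp_force: 0.0
```

Run:
```python
from h import *
s=status.sense();print(s['eef_pos'],s['qvel'])
f=grab('wrist');save(f,'w1.png');print(f['R'],-f['R'].T@f['t'])
C=np.array(f['color']).astype(int);P=cloud(f);Z=P[...,2]
print(np.nanpercentile(Z,[5,50,90,99]))
np.savez('w1.npz',C=C,Z=Z)
f=grab('top');P=cloud(f);C=np.array(f['color']).astype(int);Z=P[...,2]
m=np.zeros(Z.shape,bool);m[135:205,395:500]=1
m&=(C.max(2)<50)&(Z>125);v,u=np.nonzero(m)
W=plane(f,np.c_[u,v],140)[:,:2];print('tab',cv2.minAreaRect(W.astype(np.float32)))
```

```text
[551.74561539 163.22290004 229.88442476] [-0.03702682  0.00490058 -0.00362731  0.00174817  0.0012603   0.00092412]
[[-1.28981978e-01 -9.91646683e-01 -7.11269651e-04]
 [-9.57262171e-01  1.24322333e-01  2.61138072e-01]
 [-2.58868276e-01  3.43629767e-02 -9.65301197e-01]] [618.5596     155.18255736 376.56744018]
[ -0.52147926   1.73496701 328.52923125 336.42597487]
tab ((639.0404663085938, -236.71511840820312), (15.342412948608398, 28.498085021972656), 88.01875305175781)
```

View pics/w1.png

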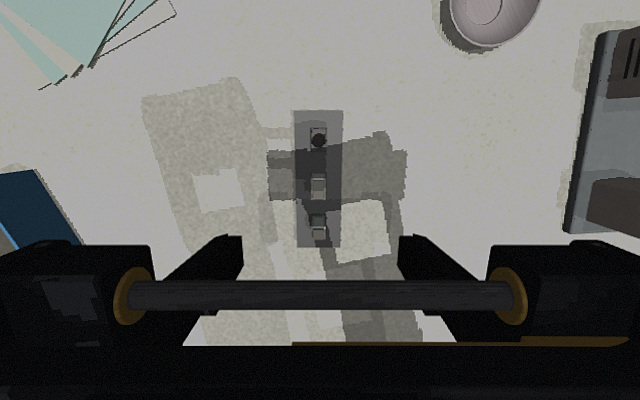

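The wrist view shows the rack at (317,178), the oblong cell at (318,188), the vial at (319,138) and the square cell at (319,225). The tab moved 27 mm to its stop. I'll refine the cell pose next.

Run:
```python
from h import *
f=grab('wrist');P=cloud(f);C=np.array(f['color']).astype(int);Z=P[...,2]
m=np.zeros(Z.shape,bool);m[100:255,280:355]=1
a=m&(Z>14)&(Z<70);a=cv2.morphologyEx(a.astype(np.uint8),cv2.MORPH_OPEN,np.ones((3,3)))
v,u=np.nonzero(a);r=cv2.minAreaRect(plane(f,np.c_[u,v],20)[:,:2].astype(np.float32));print('rack',r)
v,u=np.nonzero(m&(Z>15)&(Z<25));print('cloud rack',cv2.minAreaRect(P[v,u,:2].astype(np.float32)))
b=m.copy();b[:165]=0;b[207:]=0
for lo,hi in((57,68),(50,68)):
    w=b&(Z>lo)&(Z<hi);v,u=np.nonzero(w);print('cap',len(u),P[v,u].mean(0),np.ptp(P[v,u],axis=0),cv2.minAreaRect(P[v,u,:2].astype(np.float32)))
v,u=np.nonzero(b&(C.min(2)>100));print('bright',len(u),u.min(),u.max(),v.min(),v.max())
```

```text
rack ((550.912109375, 166.9757537841797), (61.25349044799805, 178.77296447753906), 82.44762420654297)
cloud rack ((550.75634765625, 167.07981872558594), (61.20650100708008, 179.24266052246094), 82.36576080322266)
cap 231 [551.82366998 167.1408005   62.33186159] [23.85566217 15.48487357  7.72743672] ((552.095458984375, 167.68296813964844), (14.03866958618164, 22.77494239807129), 82.5063705444336)
cap 306 [552.86847892 166.91870432  60.6976553 ] [26.70190511 18.60817651 10.42654236] ((551.6883544921875, 167.2332763671875), (15.471698760986328, 25.538862228393555), 82.57048797607422)
bright 977 280 354 165 206
```

Run:
```python
from h import *
go([551.5,167.2,24],-7.5)
```

```text
t 6.275 shift [ -1.5  -5.3 205.7] turn [ 0.0003 -0.0003 -0.0011]
```

>>> move_arm(moves=[[0,-1,-5,40,0,0,0],[0,-1,-5,80,0,0,0],[0,-1,-5,105,0,0,0],[0,-1,-5,120,0,0,0],[0,-1,-5,120,0,0,0],[0,-1,-5,120,0,0,0]])

```text
time_s: 7.02
eef_pos: [552.5, 167.9, 110.9]
eef_rot: [[0.991, -0.13, 0.002], [-0.13, -0.991, 0.0], [0.002, -0.0, -1.0]]
contact_force: [-0.1, -0.1, 0.4]
opening: 88.2
grasp_force: 0.0
```

Run:
```python
from h import *
go([551.5,167.2,24],-7.5)
```

```text
t 7.025 shift [-1.1  0.9 86.9] turn [-0.0004 -0.0019  0.0001]
```

>>> move_arm(moves=[[0,-1,1,20,0,0,0],[0,-1,1,40,0,0,0],[0,-1,1,60,0,0,0],[0,-1,1,75,0,0,0],[0,-1,1,82,0,0,0],[0,-1,1,86,0,0,0],[0,-1,1,86,0,0,0],[0,-1,1,86,0,0,0]])

```text
time_s: 8.02
eef_pos: [550.9, 167.4, 24.3]
eef_rot: [[0.992, -0.13, 0.001], [-0.13, -0.992, 0.0], [0.001, -0.0, -1.0]]
contact_force: [-0.3, 0.5, -0.3]
opening: 88.2
grasp_force: 0.0
```

Run:
```python
from h import *
go([551.5,167.2,24],-7.5)
```

```text
t 8.025 shift [0.7 0.1 0.3] turn [-0.0002 -0.001   0.0007]
```

>>> move_arm(moves=[[100,0.5,0,0,0,0,0],[180,0.5,0,0,0,0,0],[190,0.5,0,0,0,0,0],[200,0.5,0,0,0,0,0],[210,0.5,0,0,0,0,0],[220,0.5,0,0,0,0,0],[230,0.5,0,0,0,0,0],[230,0.5,0,0,0,0,0]])

```text
time_s: 9.02
eef_pos: [550.8, 166.8, 23.8]
eef_rot: [[0.992, -0.13, -0.0], [-0.13, -0.992, -0.001], [-0.0, 0.001, -1.0]]
contact_force: [-0.8, -1.7, 2.1]
opening: 16.5
grasp_force: 30.0
```

>>> move_arm(moves=[[240,0,0,0,0,0,0],[255,0,0,0,0,0,0],[255,0,0,0,0,0,0],[255,0,0,0,0,0,0]])

```text
time_s: 9.52
eef_pos: [550.9, 166.8, 23.8]
eef_rot: [[0.992, -0.13, -0.0], [-0.13, -0.992, -0.001], [-0.0, 0.001, -1.0]]
contact_force: [-1.4, -4.8, 2.2]
opening: 16.6
grasp_force: 30.0
```

>>> move_arm(moves=[[255,0,0.5,0,0,0,0],[255,0,0.5,-5,0,0,0],[255,0,0.5,-12,0,0,0],[255,0,0.5,-25,0,0,0],[255,0,0.5,-45,0,0,0],[255,0,0.5,-60,0,0,0],[255,0,0.5,-60,0,0,0],[255,0,0.5,-60,0,0,0]])

```text
time_s: 10.52
eef_pos: [550.6, 166.7, 83.6]
eef_rot: [[0.992, -0.13, -0.0], [-0.13, -0.992, 0.0], [-0.0, 0.0, -1.0]]
contact_force: [0.0, -0.0, -0.5]
opening: 16.8
grasp_force: 30.0
```

>>> move_arm(moves=[[255,0,0,-40,0,0,0],[255,0,0,-80,0,0,0],[255,0,0,-110,0,0,0],[255,0,0,-130,0,0,0],[255,0,0,-130,0,0,0],[255,0,0,-130,0,0,0]])

```text
time_s: 11.28
eef_pos: [550.0, 166.6, 212.0]
eef_rot: [[0.992, -0.13, -0.003], [-0.13, -0.992, -0.0], [-0.002, 0.001, -1.0]]
contact_force: [-0.5, 0.0, -0.4]
opening: 16.8
grasp_force: 30.0
```

Run:
```python
from h import *
go([555.8,-218.2,190],-3.7)
f=grab('wrist');a=np.array(f['color'])[140:400,180:480]
b=grab('side');save(b,'s4.png')
cv2.imwrite('pics/w2.png',cv2.resize(a,None,fx=2,fy=2)[...,::-1])
P=cloud(f);Z=P[...,2];print(np.nanpercentile(Z[100:255,280:360],[50,90,99]))
```

```text
t 11.275 shift [ 55.8 380.8  22.1] turn [ 0.0004  0.0025 -0.0657]
[ 19.91156212 222.44667312 241.22905844]
```

View pics/w2.png

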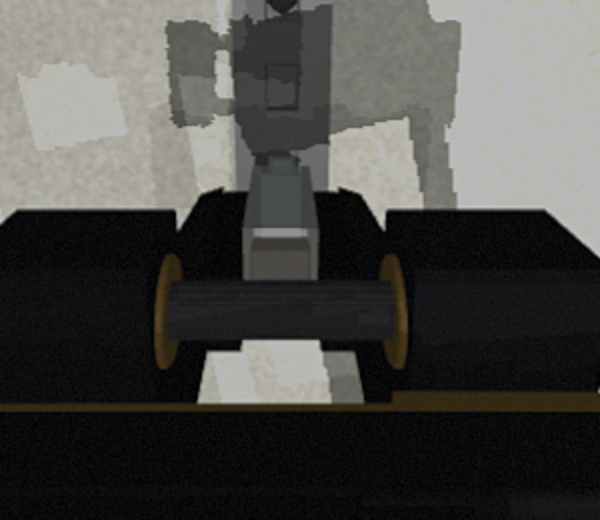

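The cell (280,215 in the crop) is held upright by its broad faces. Next I carry it to above the gauge.

>>> move_arm(moves=[[255,4,25,0,0,0,0],[255,12,75,0,0,0,-0.02],[255,20,130,0,0,0,-0.04],[255,28,185,0,0,0,-0.066],[255,36,240,0,0,0,-0.066],[255,44,295,0,0,0,-0.066],[255,51,345,0,0,0,-0.066],[255,54,370,0,0,0,-0.066]])

```text
time_s: 12.38
eef_pos: [555.5, -209.7, 212.3]
eef_rot: [[0.998, -0.067, -0.002], [-0.067, -0.998, 0.001], [-0.002, -0.001, -1.0]]
contact_force: [-0.0, -0.0, 0.6]
opening: 16.5
grasp_force: 30.0
```

Run:
```python
from h import *
go([555.8,-218.2,150],-3.7)
f=grab('wrist');save(f,'w3.png');P=cloud(f);Z=P[...,2]
for n,lo,hi in(('top',99,111),('plate',10,20)):
    m=((Z>lo)&(Z<hi)).astype(np.uint8)
    k,l,st,_=cv2.connectedComponentsWithStats(m)
    for i in range(1,k):
        if st[i,4]>400: v,u=np.nonzero(l==i);print(n,st[i],cv2.minAreaRect(P[v,u,:2].astype(np.float32)))
```

```text
t 12.375 shift [ 1.   8.5 62.3] turn [-0.0006  0.0017 -0.0022]
top [ 292   60  107   92 7432] ((638.5053100585938, -235.24656677246094), (90.11389923095703, 74.6470718383789), 85.67584991455078)
plate [ 121    0   79   78 2572] ((727.1273803710938, -46.69359588623047), (83.29635620117188, 76.72782897949219), 84.43362426757812)
plate [ 567   32   73  155 1109] ((603.8319091796875, -546.5311279296875), (178.29685974121094, 82.10790252685547), 11.687080383300781)
plate [ 291   76   76  163 5604] ((580.27294921875, -221.6688995361328), (91.09175109863281, 197.62258911132812), 86.10588073730469)
plate [ 22 135  40 104 843] ((570.669677734375, 133.97222900390625), (13.988418579101562, 132.9540557861328), 87.29139709472656)
```

View pics/w3.png

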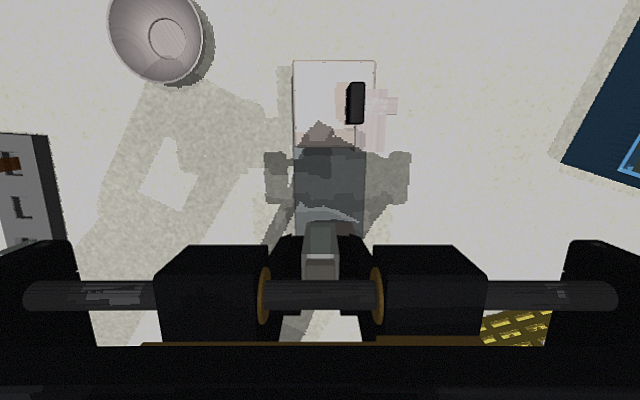

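The shutter tab is at (355,103) and stays open, and the cell hangs at (320,245) above the gap. The wrist view puts the beam at y about -220 and the top view at -218.3, so I'll use -219.

>>> move_arm(moves=[[255,1,9.5,0,0,0,0],[255,1,9.5,20,0,0,0],[255,1,9.5,50,0,0,0],[255,1,9.5,80,0,0,0],[255,1,9.5,110,0,0,0],[255,1,9.5,130,0,0,0],[255,1,9.5,130,0,0,0],[255,1,9.5,130,0,0,0]])

```text
time_s: 13.42
eef_pos: [557.5, -216.8, 84.7]
eef_rot: [[0.998, -0.064, 0.001], [-0.064, -0.998, -0.001], [0.001, 0.001, -1.0]]
contact_force: [0.7, 0.2, 0.6]
opening: 16.9
grasp_force: 30.0
```

Run:
```python
from h import *
go([555.5,-219,61.8],-3.7)
```

```text
t 13.425 shift [-1.9  2.3 22.9] turn [ 0.0007 -0.0014  0.0008]
```

>>> move_arm(moves=[[255,-2,2,8,0,0,0],[255,-2,2,16,0,0,0],[255,-2,2,23,0,0,0],[255,-2,2,23,0,0,0],[255,-2,2,23,0,0,0],[255,-2,2,23,0,0,0],[255,-2,2,23,0,0,0]])

```text
time_s: 14.3
eef_pos: [554.7, -218.6, 61.0]
eef_rot: [[0.998, -0.064, 0.0], [-0.064, -0.998, -0.0], [0.0, 0.0, -1.0]]
contact_force: [-0.7, -0.3, 0.5]
opening: 17.0
grasp_force: 30.0
```

Run:
```python
from h import *
go([555.5,-219,61.8],-3.7);s=status.sense();print(s['qvel'],s['contact_force'],s['grasp_force'])
f=grab('side');cv2.imwrite('pics/s5.png',cv2.resize(np.array(f['color'])[60:210,300:480],None,fx=4,fy=3.9,interpolation=2)[...,::-1])
```

```text
t 14.3 shift [ 0.8  0.3 -0.8] turn [ 0.0002 -0.0004  0.0004]
[ 8.24371754e-04  1.16201736e-03  1.71063647e-05 -2.88999793e-04
 -4.49544123e-04  1.25850163e-03] [-0.67444311 -0.28573187  0.46849599] 29.99998086132109
```

View pics/s5.png

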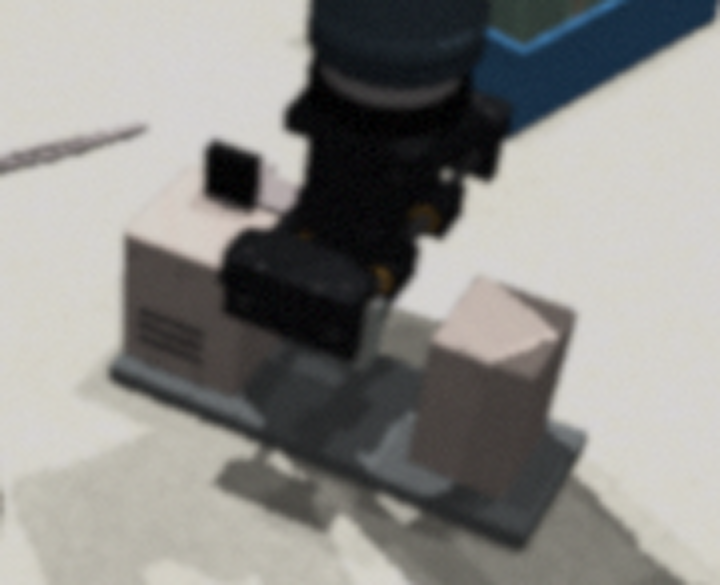

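The cell is between lamp and detector (about (375,330)), the tab at (232,175) is open, and everything is still with 30 N of grip. I'm handing the job in.

```bash
python3 -c "
from rig import order;print(order.close_job())"
```

```text
the job is handed in; nothing more can be done
None
```

The job is handed in, with no verdict returned: the shutter is pushed to its open stop, and the oblong cell is held still by its frosted faces at beam height, within about 2 mm of mid-gap by my measurements.

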